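# Pump up the pressure sprayer

## Robot

A 6-joint arm with a two-finger parallel gripper is mounted at the origin on the work surface. World frame = base frame: x ahead of the robot, y to its left, z up, the work surface at z = 0. Lengths are in m, angles in rad, forces in N, time in s.
With the tool pointing down it reaches from about 0.275 to 0.825 m from the base axis. Payload 4.9 kg.
Tool frame: the origin (TCP) lies at the centre of the arm's flange, where the gripper is bolted on; the fingertips stand 173 mm ahead of it and the grasp point (between the pads) lies 155 mm ahead of it; z points along the fingers, y is the direction in which the jaws open and shut (so a half turn about z gives the same grasp; the last joint's range is limited). The gripper opens to 85 mm and grips with 20 to 120 N. Pads are 22 mm wide; open, the fingers measure 114 mm over their backs; the gripper's body (76 mm by 85 mm) begins 54 mm behind the grasp point. The pads swing forward as they close: fully open they stand 13 mm farther back than shut.
Start: joints at [-1.433, 0.326, -0.193, 1.052, 0, 1.437], TCP at [0.148, -0.53, 0.405] pointing down, gripper open.
Joint ranges: [-2.65, 2.65], [-0.97, 1.79], [-1.3, 1.35], [-1.93, 2.1], [-1.47, 1.37], [-3.14, 3.14]. Speed limits (rad/s): [2.57, 2.57, 3.14, 3.14, 3.14, 3.14].

## Interface

Orientations are given as [roll, pitch, yaw] about the fixed x, y, z axes, in that order (R = Rz(yaw) Ry(pitch) Rx(roll)).
In Python, from workcell import status, viewer, arm, nets gives the robot as it stands.
- The arm moves only by the tool send_rows, never from a script. Its argument "motion" is a list of rows, each a list of 7 numbers: the shift along the tool's x, y, z in cm, then the turn, a rotation vector about the tool's x, y, z in degrees, then the opening, from -1 (shut) to 1 (fully open). A call has exactly 10 rows; each row shifts and turns the pose as measured when the row begins, along the tool's axes as they then stand; what a row does not reach is not made up. A row lasts 1/10 s, in which the tool goes at most 50 mm and 8.59 degrees, less where a joint would pass 70% of its speed; a pose out of reach is approached as far as the arm can. A call with a gripper value outside its range is refused whole. The fingers move at their own pace and stop on an object; "grip_force" is the grip in N (left out, the last holds). Time passes only in rows, so rows that do not move let the fingers close, or fill a call up. It gives the time, the measured TCP pose, the force and the opening at its end, in the units of the state.
- status.read_state(): the state, without advancing time (a new reading comes with each control period).
- viewer.get_image(name): name is "scene" or "top" or "wrist"; returns (picture, depth): 400x640x3 uint8, blue, green, red; 400x640 float32, m along the optical axis (not along the pixel's ray), 0 where there is no reading.
- viewer.camera_info(name): a dict with "fx", "fy", "cx", "cy" (pixels), "R" (3x3) and "t" (3): a world point X has camera coordinates R X + t. Camera axes: x right, y down, z forward; pixel columns grow to the right and rows downward; lengths in m; the calibration is good to about 2 mm. A picture is of the moment at which its call begins: read the wrist's pose just before it. camera_info takes no time and is no camera call; for the wrist camera it gives the pose at the moment of the call.
- arm.sign_off(): hands the job in, once; it reports no verdict.
Trained networks look in the newest picture that a camera, given by its name, has taken for a name from the list of things; names that differ only in an ending like _2 or _b are one class to them, and where a whole thing is asked for, a point or a joint stands for the part that bears it (a point fixed in the world has none). Each returns a list of dicts, best first, with "confidence" (0 to 1); they miss things now and then, are a little off and sometimes report something else, mostly with a low value. They report only what shows in the picture. A call takes as long as a camera call. They do not tell look-alikes from the thing itself.
- nets.spot_in(camera, target): "rect" ([left, top, width, height] in pixels, round what is visible of it).
- nets.spot_point(camera, target): "at" ([column, row] in pixels: a listed point, or the origin of a listed thing).
The state is a dict: "t": time; "joint_positions": joint angles; "joint_vel": joint speeds; "joint_efforts": joint torques, N m; "position": TCP position; "tcp_rot": TCP orientation; "wrist_force": force on the tool from outside, world axes, zero at the start; "wrist_torque": the same for the moment, N m; "gripper_width": opening from 0.0 (shut) to 1.0 (fully open).
Only numpy, scipy, OpenCV 4.12 (cv2) and the standard library are available. Lean on these libraries where they do the work, as an engineer would, in place of code of your own. Each camera call takes 0.05 s, during which the arm holds its last target. There are 200 camera calls.

## Task

Pump up the plant sprayer: with the fingertips, push the round black knob on its top down and let it spring back, again and again, until the red-capped pressure pin on its shoulder stands fully out, then leave the knob up and move clear. Do not touch the pin, do not lift, tip or shift the sprayer, and leave everything else on the shelf where it is.

Things in the scene. Friction and masses are not known exactly. Their poses are not given: they have to be found in the camera images.
- sprayer: a loose 1 litre pressure sprayer of about 1 kg standing upright on the shelf: round white tank 116 mm across, black ribbed collar, orange pump head, brass nozzle pointing to its own -y (74 mm from the axis, 162 mm up), orange grip with a black trigger on its +y side (to 80 mm from the axis, up to 180 mm high). Origin: centre of its underside, z up along the pump's axis
- knob_top (a point): centre of the flat top of the pump knob, a black mushroom 56 mm across and 22 mm thick, on the sprayer's axis; 242 mm above the shelf when up, 202 mm when fully down. It moves with the knob. Nothing stands above it
- plunger (a joint): how far the knob is pushed down: 0 up at rest, 0.040 m at its lower stop, which is hard: do not slam or force it. A spring drives it fully back up within half a second when it is let go; it takes about 5 N to start and 9 N at the bottom, a little more when pushed fast
- gauge (a joint): how far the pressure pin stands out of its black boss: it starts at 0 and is stopped fully out at 0.020 m. It rises only while the knob goes down, by 0.12 of the knob's travel (about 4.8 mm in a full stroke), and stays where it is while the knob comes back up, so it takes four or five full strokes, more if they are short. Further strokes do no harm
- gauge_pin: the pressure pin, upright, on the tank's shoulder 46 mm from the axis on the sprayer's own +x side: red cap 15 mm across and 4 mm thick, below it a white stem 12 mm across, and at its foot a green band 7 mm wide that comes clear of the boss only when the pin is fully out. Origin: underside of the red cap, 144 mm above the shelf at gauge 0, 164 mm at gauge 0.020
- jar: bystander: loose glass jar with a steel twist cap, 84 mm across, 125 mm high; origin at the centre of its underside
- spoon_rest: bystander: loose wooden spoon rest lying on the shelf, 20 mm high, about 180 mm long along its x axis and 92 mm across; origin at the middle of its underside
- crate: bystander: loose yellow slatted plastic crate with three small flower pots, 280 x 190 x 120 mm; origin at the centre of its underside
- saucer: bystander: loose grey ceramic planter saucer, 170 mm across, 24 mm high; origin at the centre of its underside. Along the right edge of the shelf, more than 0.5 m to the right of the robot, stands a fixed black unit of tilt-out bins 190 mm high
- pot: bystander: loose terracotta pot with a herb, standing in the saucer, 100 mm across, about 150 mm high with its leaves; origin at the centre of its underside
- feed: bystander: loose green plant feed bottle with a red cap, 60 mm across, 165 mm high; origin at the centre of its underside
- trowel: bystander: loose hand trowel with a wooden handle, lying on the shelf, 270 mm long along its x axis; origin near its middle
Mind the look-alikes: they are no part of the job. There is more than one size of the sprayer; the one meant has the size given above.

How it is judged:
On the way, in this order (a step that is already met when the one before it is completed fails the run):
1. the pressure pin is pumped more than half out (value of joint gauge above 0.0105 m), for 0.1 s.
2. the pressure pin is pumped fully out (value of joint gauge above 0.018 m), for 0.2 s.
At the end, for the whole second after the job is handed in: the pressure pin stands out at least 18 of its 20 mm, the knob is back up (within 4 mm), and the sprayer stands upright (within 3 degrees), at rest, within 30 mm of where it began (value of joint gauge above 0.018 m and value of joint plunger below 0.004 m and angle between sprayer's own z axis and vertical below 0.05 rad and distance of sprayer from where it was at the start of the episode below 0.03 m and linear speed of sprayer below 0.02 m/s); the robot touches nothing.
It fails at once if the pressure pin is touched (contact force between gauge_pin and the arm above 0.5 N).
It fails at once if the sprayer is lifted off the shelf (height (world z) of sprayer above 0.012 m).
It fails at once if the sprayer is tipped by more than 11 degrees (angle between sprayer's own z axis and vertical above 0.2 rad).
It fails at once if the sprayer is shifted by more than 40 mm (distance of sprayer from where it was at the start of the episode above 0.04 m).
It fails at once if another thing on the shelf is moved by more than 20 mm (distance of any of jar, spoon_rest, crate, saucer, pot, feed, trowel from where it was at the start of the episode above 0.02 m).
It also fails if it takes over 54 s, if anything falls off the work surface, if the arm or the gripper's body presses on something with over 40 N, if the wrist force passes 120 N, or if a joint passes its speed limit or range.

## Working session

There is one attempt and no reset: what is moved stays moved. The work goes in short steps, Python scripts to look and compute and a tool call to move; the robot and the scene stay as the last step left them, time stands still between calls to the robot, and variables do not carry over. Pictures are saved under pics/ and viewed, on a budget of 10 in all, crops included, one or two more only if the job needs it, and the job is handed in when it is done.

Besides the shell and the picture viewer there is one more tool, called after "Call:" by a JSON object that holds its "method" and its "body". send_rows: Moves the arm, as the interface text tells. Its arguments: {"type":"object","properties":{"motion":{"type":"array"},"grip_force":{"type":"number"}},"required":["motion"]}

```bash
mkdir -p pics
cat > h.py <<'E'
import numpy as np, cv2
from workcell import status, viewer, arm, nets
def unproj(cam,u,v,d):
    c=viewer.camera_info(cam); p=np.array([(u-c['cx'])/c['fx']*d,(v-c['cy'])/c['fy']*d,d])
    return np.array(c['R']).T@(p-np.array(c['t']))
def proj(cam,X):
    c=viewer.camera_info(cam); p=np.array(c['R'])@np.array(X)+np.array(c['t'])
    return p[0]/p[2]*c['fx']+c['cx'],p[1]/p[2]*c['fy']+c['cy']
E
python3 - <<'E'
from h import *
s=status.read_state();print({k:np.round(s[k],3) for k in s})
ims=[]
for cam in ("scene","top"):
    im,d=viewer.get_image(cam);cv2.imwrite(f'pics/{cam}.png',im)
    for t in ("knob_top","gauge_pin","sprayer"):
        for r in nets.spot_point(cam,t):
            u,v=r['at'];dd=d[int(np.clip(round(v),0,399)),int(np.clip(round(u),0,639))]
            print(cam,t,np.round(r['at'],1),round(r['confidence'],2),np.round(unproj(cam,u,v,dd),3))
E
```

```text
{'t': np.float64(0.0), 'joint_positions': array([-1.433,  0.327, -0.194,  1.052,  0.   ,  1.437]), 'joint_vel': array([ 0.001,  0.002,  0.001,  0.001, -0.   , -0.   ]), 'joint_efforts': array([-1.0000e-03, -4.4340e+01,  2.6244e+01,  1.6000e-02,  0.0000e+00,
        0.0000e+00]), 'position': array([ 0.148, -0.53 ,  0.404]), 'tcp_rot': array([-3.14 , -0.   ,  0.272]), 'wrist_force': array([-0.179, -0.433, -0.459]), 'wrist_torque': array([ 0.011, -0.059,  0.035]), 'gripper_width': np.float64(1.003)}
scene knob_top [304.7 174.5] 0.85 [0.547 0.03  0.241]
scene knob_top [386.1 123.3] 0.77 [0.332 0.142 0.346]
scene gauge_pin [393.7 171.8] 0.42 [0.347 0.198 0.208]
scene sprayer [374.1 201.6] 0.91 [0.391 0.174 0.099]
top knob_top [323.8 201.3] 0.69 [0.538 0.045 0.241]
top knob_top [289.4 279.1] 0.66 [0.313 0.133 0.345]
top sprayer [326.9 211.9] 0.85 [0.522 0.034 0.159]
```

View pics/scene.png

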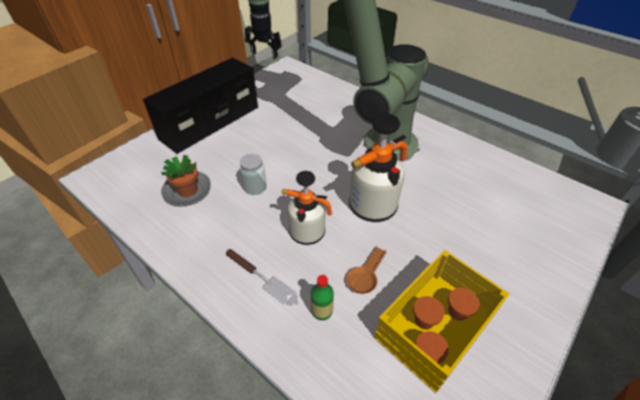

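View pics/top.png

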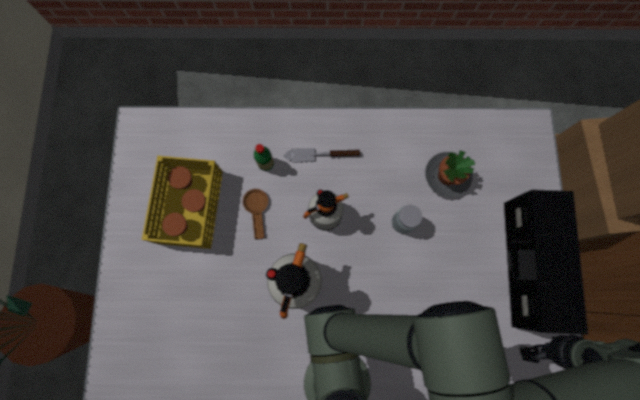

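The meant sprayer is the smaller one: scene (305,175), top (324,201), knob top at 0.241 m. The large look-alike is at scene (386,123). Next I refine the knob axis from depth and work out the first move.

```bash
cat >> h.py <<'E'
def cloud(cam):
    im,d=viewer.get_image(cam); c=viewer.camera_info(cam); v,u=np.mgrid[:400,:640]
    P=np.stack([(u-c['cx'])/c['fx']*d,(v-c['cy'])/c['fy']*d,d],-1)-np.array(c['t'])
    return im,(P@np.array(c['R'])),d>0
def totool(dw):
    from scipy.spatial.transform import Rotation as R
    s=status.read_state(); return R.from_euler('xyz',s['tcp_rot']).as_matrix().T@np.array(dw)
E
python3 - <<'E'
from h import *
for cam in("scene","top"):
    im,P,ok=cloud(cam)
    near=ok&(np.hypot(P[...,0]-.54,P[...,1]-.037)<.09)
    m=near&(P[...,2]>.233)&(P[...,2]<.25)
    (x,y),r=cv2.minEnclosingCircle(P[m][:,:2].astype(np.float32))
    print(cam,m.sum(),P[m].mean(0),P[m].min(0),P[m].max(0),x,y,r)
    b,g,rr=[im[...,i].astype(int) for i in range(3)]
    red=near&(rr>110)&(g<60)&(b<60)
    if red.any(): print('red',red.sum(),P[red].mean(0),np.argwhere(red).mean(0))
    org=near&(rr>150)&(g>60)&(b<60);print('org',P[org].min(0),P[org].max(0))
s=status.read_state();print(s['position'],totool(np.array([.54,.037,.5])-s['position'])*100)
E
```

```text
scene 243 [0.55492732 0.0409833  0.2402217 ] [0.52448508 0.0118516  0.23311478] [0.57849395 0.06535114 0.24550267] 0.552588164806366 0.03758150339126587 0.028206635266542435
red 28 [0.58643316 0.05278059 0.14957694] [208.35714286 302.14285714]
org [ 0.52553047 -0.02304939  0.1165059 ] [0.58568754 0.10920063 0.18002318]
top 267 [0.54627102 0.03564014 0.24052895] [0.52093705 0.008901   0.23495534] [0.57284136 0.06149468 0.24614839] 0.5470539331436157 0.03555992245674133 0.02721661888062954
red 2 [0.54011219 0.05090228 0.16191843] [206.  321.5]Traceback (most recent call last):
  File "<stdin>", line 11, in <module>
    return umr_minimum(a, axis, None, out, keepdims, initial, where)
ValueError: zero-size array to reduction operation minimum which has no identity
```

Call:
{"method": "send_rows", "body": {"motion": [[0, 0, -2, 0, 0, 0, -1], [0, 0, -3, 0, 0, 0, -1], [0, 0, -3, 0, 0, 0, -1], [0, 0, -2, 0, 0, 0, -1], [0, 0, 0, 0, 0, 0, -1], [0, 0, 0, 0, 0, 0, -1], [0, 0, 0, 0, 0, 0, -1], [0, 0, 0, 0, 0, 0, -1], [0, 0, 0, 0, 0, 0, -1], [0, 0, 0, 0, 0, 0, -1]], "grip_force": 40}}

```text
t: 1.5
position: [0.1475, -0.5287, 0.5027]
tcp_rot: [-3.133, -0.001, 0.272]
wrist_force: [0.1, 0.1, 0.3]
gripper_width: 0.001
```

Call:
{"method": "send_rows", "body": {"motion": [[2.0, -1.6, 0, 0, 0, 0, -1], [3.5, -2.8, 0, 0, 0, 0, -1], [3.5, -2.8, 0, 0, 0, 0, -1], [3.5, -2.8, 0, 0, 0, 0, -1], [3.5, -2.8, 0, 0, 0, 0, -1], [3.5, -2.8, 0, 0, 0, 0, -1], [3.5, -2.8, 0, 0, 0, 0, -1], [3.5, -2.8, 0, 0, 0, 0, -1], [3.5, -2.8, 0, 0, 0, 0, -1], [3.5, -2.8, 0, 0, 0, 0, -1]]}}

```text
t: 2.5
position: [0.4044, -0.1731, 0.5015]
tcp_rot: [-3.129, -0.001, 0.259]
wrist_force: [0.8, -0.8, -0.4]
gripper_width: 0.001
```

Run:
```python
from h import *
s=status.read_state();print(s['position'],s['tcp_rot'],totool(np.array([.549,.036,.48])-s['position'])*100)
```

```text
[ 0.4043636  -0.17310468  0.50149762] [-3.12930067e+00 -1.26966144e-03  2.58670858e-01] [ 19.3285129  -16.48708137   2.37713813]
```

Call:
{"method": "send_rows", "body": {"motion": [[3.5, -3.0, 0, 0, 0, 0, -1], [3.5, -3.0, 0, 0, 0, 0, -1], [3.5, -3.0, 0, 0, 0, 0, -1], [3.5, -3.0, 0, 0, 0, 0, -1], [2.5, -2.2, 0, 0, 0, 0, -1], [1.4, -1.2, 0, 0, 0, 0, -1], [0.5, -0.4, 0, 0, 0, 0, -1], [0, 0, 0, 0, 0, 0, -1], [0, 0, 0, 0, 0, 0, -1], [0, 0, 0, 0, 0, 0, -1]]}}

```text
t: 3.5
position: [0.5469, 0.0402, 0.5006]
tcp_rot: [-3.129, 0.002, 0.266]
wrist_force: [-0.6, -0.2, 1.4]
gripper_width: 0.006
```

Run:
```python
from h import *
s=status.read_state();print(s['position'],s['tcp_rot'],totool(np.array([.549,.036,.44])-s['position'])*100)
im,P,ok=cloud("wrist");cv2.imwrite('pics/w1.png',im)
m=ok&(np.hypot(P[...,0]-.549,P[...,1]-.036)<.045)&(P[...,2]>.235)&(P[...,2]<.25)
print(m.sum(), P[m].mean(0) if m.any() else 0, cv2.minEnclosingCircle(P[m][:,:2].astype(np.float32)) if m.any() else 0)
for t in("knob_top","gauge_pin"):
  for r in nets.spot_point("wrist",t):
    u,v=r['at'];print(t,r,P[int(np.clip(v,0,399)),int(np.clip(u,0,639))])
print(proj("wrist",[.549,.036,.242]))
```

```text
[0.54694961 0.04021859 0.50060833] [-3.12919352e+00  1.91806698e-03  2.66191909e-01] [0.0984681  0.53604822 6.05447383]
3211 [0.55265008 0.03740148 0.24027039] ((0.5510503649711609, 0.03689487650990486), 0.027303546667099)
knob_top {'at': [329.3, 206.6], 'confidence': 0.66} [0.55145765 0.03643771 0.24171529]
gauge_pin {'at': [139.1, 333.5], 'confidence': 0.57} [0.34535312 0.19229085 0.2117397 ]
gauge_pin {'at': [318.9, 136.0], 'confidence': 0.52} [0.59264697 0.058413   0.14816964]
(np.float64(328.85081670416037), np.float64(209.2941699783109))
```

View pics/w1.png

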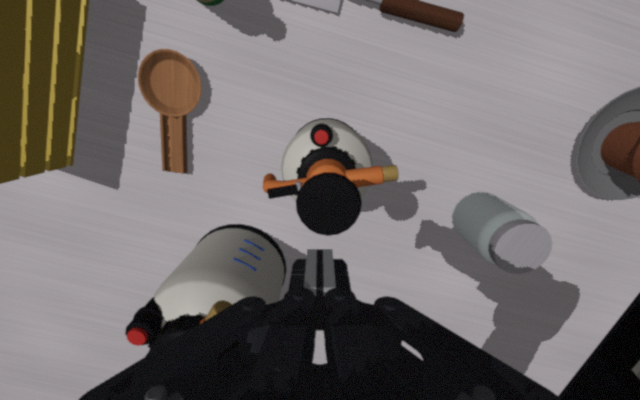

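The wrist picture shows the knob centred at (329,205), the red pin at (320,135) with the gauge in, and the shut fingertips below them at (320,255). The knob axis is (0.551, 0.037). I'll centre over it and come down to just above the knob.

Call:
{"method": "send_rows", "body": {"motion": [[0.3, 0.45, 0, -0.7, 0, 0, -1], [0, 0, 2, 0, 0, 0, -1], [0, 0, 2, 0, 0, 0, -1], [0, 0, 1.5, 0, 0, 0, -1], [0, 0, 1, 0, 0, 0, -1], [0, 0, 0.5, 0, 0, 0, -1], [0, 0, 0, 0, 0, 0, -1], [0, 0, 0, 0, 0, 0, -1], [0, 0, 0, 0, 0, 0, -1], [0, 0, 0, 0, 0, 0, -1]]}}

```text
t: 4.65
position: [0.553, 0.0324, 0.4323]
tcp_rot: [3.135, -0.006, 0.261]
wrist_force: [-0.4, -0.4, -0.8]
gripper_width: 0.003
```

Run:
```python
from h import *
from scipy.spatial.transform import Rotation as R
s=status.read_state();M=R.from_euler('xyz',s['tcp_rot']).as_matrix()
tip=s['position']+M[:,2]*.173
print(s['position'],s['tcp_rot'],'tip',tip,totool(np.array([.551,.0367,.242])-tip)*100,s['wrist_force'])
```

```text
[0.55295905 0.03241665 0.43227209] [ 3.13486508 -0.00599767  0.26110745] tip [0.55426189 0.03156009 0.25927911] [-0.19280612 -0.59237925  1.72283967] [-0.40297482 -0.43196012 -0.78510908]
```

Call:
{"method": "send_rows", "body": {"motion": [[-0.1, -0.4, 0, 0.35, 0.3, 0, -1], [0, -0.1, 0, 0, 0, 0, -1], [0, 0, 1.0, 0, 0, 0, -1], [0, 0, 0.8, 0, 0, 0, -1], [0, 0, 0.8, 0, 0, 0, -1], [0, 0, 0.8, 0, 0, 0, -1], [0, 0, 0.8, 0, 0, 0, -1], [0, 0, 0.5, 0, 0, 0, -1], [0, 0, 0.0, 0, 0, 0, -1], [0, 0, 0, 0, 0, 0, -1]]}}

```text
t: 5.65
position: [0.5512, 0.0378, 0.3848]
tcp_rot: [3.139, -0.017, 0.262]
wrist_force: [-2.0, -0.1, 7.7]
gripper_width: -0.001
```

```bash
cat > tip.py <<'E'
from h import *
from scipy.spatial.transform import Rotation as R
s=status.read_state();M=R.from_euler('xyz',s['tcp_rot']).as_matrix()
tip=s['position']+M[:,2]*.173
print(s['t'],s['position'],s['tcp_rot'],'tip',tip,totool(np.array([.551,.0367,.242])-tip)*100,s['wrist_force'],s['wrist_torque'])
E
python3 tip.py
```

```text
5.65 [0.55116301 0.03776048 0.38480544] [ 3.13928968 -0.01692572  0.26162539] tip [0.55409442 0.03813295 0.21183068] [-0.28486636  0.06534132 -3.02204358] [-2.02220485 -0.10946557  7.73404761] [0.03631321 0.50504348 0.03360101]
```

Call:
{"method": "send_rows", "body": {"motion": [[0, 0, 0.4, 0, 0, 0, -1], [0, 0, 0.3, 0, 0, 0, -1], [0, 0, 0.1, 0, 0, 0, -1], [0, 0, -1.5, 0, 0, 0, -1], [0, 0, -1.5, 0, 0, 0, -1], [0, 0, -1.5, 0, 0, 0, -1], [0, 0, -0.7, 0, 0.9, 0, -1], [0, 0, 0, 0, 0, 0, -1], [0, 0, 0, 0, 0, 0, -1], [0, 0, 0, 0, 0, 0, -1]]}}

```text
t: 6.65
position: [0.55, 0.0376, 0.4268]
tcp_rot: [3.14, -0.034, 0.261]
wrist_force: [-0.5, 0.5, -0.1]
gripper_width: -0.001
```

```bash
python3 tip.py
python3 - <<'E'
from h import *
ims=[]
for cam in("scene","wrist"):
    im,P,ok=cloud(cam); u,v=[int(a) for a in proj(cam,[.57,.045,.16])]
    r=60;u=np.clip(u,r,640-r);v=np.clip(v,r,400-r)
    ims.append(cv2.resize(im[v-r:v+r,u-r:u+r],(400,400),interpolation=cv2.INTER_CUBIC))
    near=ok&(np.hypot(P[...,0]-.59,P[...,1]-.055)<.03)
    b,g,rr=[im[...,i].astype(int) for i in range(3)]
    red=near&(rr>110)&(g<70)&(b<70); z=P[red][:,2]
    print(cam,red.sum(),np.percentile(P[red],[10,50,90],axis=0) if red.any() else 0)
cv2.imwrite('pics/c2.png',np.hstack(ims))
E
```

```text
6.65 [0.55003748 0.03755311 0.42679162] [ 3.13974017 -0.03378635  0.26131521] tip [0.55576579 0.03875329 0.25389065] [-0.55332064  0.07306436  1.17117965] [-0.51492534  0.50089743 -0.10162016] [ 0.03770042  0.07068445 -0.02242821]
scene 29 [[0.57141658 0.0357621  0.14897598]
 [0.59113732 0.05368669 0.15251233]
 [0.59967126 0.06027769 0.15483647]]
wrist 338 [[0.57115181 0.04126377 0.15081253]
 [0.5903464  0.05350008 0.15197662]
 [0.59706847 0.05995159 0.16509655]]
```

View pics/c2.png

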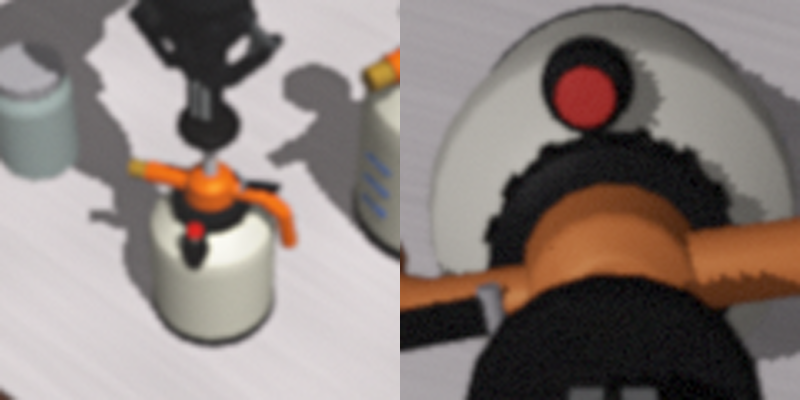

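The first stroke worked: the pin cap is now at z≈0.152 (0.148 before), and the sprayer hasn't moved. In the crop the cap (195,230 left; 585,95 right) still sits close to its boss and the knob is back up. The pitch correction had the wrong sign, so I'll mend that and keep stroking.

Call:
{"method": "send_rows", "body": {"motion": [[0.1, 0, 0, 0, -1.9, 0, -1], [0, 0, 0.5, 0, 0, 0, -1], [0, 0, 1.0, 0, 0, 0, -1], [0, 0, 1.0, 0, 0, 0, -1], [0, 0, 1.0, 0, 0, 0, -1], [0, 0, 1.0, 0, 0, 0, -1], [0, 0, 0.6, 0, 0, 0, -1], [0, 0, 0.3, 0, 0, 0, -1], [0, 0, 0.0, 0, 0, 0, -1], [0, 0, 0, 0, 0, 0, -1]]}}

```text
t: 7.75
position: [0.5499, 0.0379, 0.3772]
tcp_rot: [3.136, -0.013, 0.262]
wrist_force: [-4.1, -0.4, 6.7]
gripper_width: -0.001
```

```bash
python3 tip.py
```

```text
7.75 [0.54991876 0.03793133 0.37720085] [ 3.13564437 -0.01309996  0.26176095] tip [0.55237405 0.03752378 0.20421875] [-0.10453736  0.0664965  -3.77948958] [-4.1427961  -0.37932966  6.66894123] [-0.04315334  0.85445768 -0.03390416]
```

Call:
{"method": "send_rows", "body": {"motion": [[0, 0, -1.5, 0, 0, 0, -1], [0, 0, -1.5, 0, 0, 0, -1], [0, 0, -1.5, 0, 0, 0, -1], [0, 0, -0.6, 0, 0, 0, -1], [0.1, 0, 0, 0, -0.7, 0, -1], [0, 0, 0, 0, 0, 0, -1], [0, 0, 0, 0, 0, 0, -1], [0, 0, 0, 0, 0, 0, -1], [0, 0, 0, 0, 0, 0, -1], [0, 0, 0, 0, 0, 0, -1]]}}

```text
t: 8.75
position: [0.5486, 0.0383, 0.4228]
tcp_rot: [3.137, 0.003, 0.261]
wrist_force: [-0.0, 0.7, -0.8]
gripper_width: -0.001
```

```bash
python3 tip.py
```

```text
8.75 [0.54860849 0.0382756  0.42278709] [3.13725085 0.00339896 0.26149235] tip [0.54823465 0.03739799 0.24978972] [0.25173611 0.13553733 0.77871696] [-0.0065323   0.74788266 -0.77903787] [ 0.03739421  0.00255119 -0.03327111]
```

Tip is 8 mm above the knob, so a full stroke needs about 4.6 cm. I'll do the next strokes with one call down and one up.

Call:
{"method": "send_rows", "body": {"motion": [[0.2, 0.1, 0.5, 0, 0, 0, -1], [0, 0, 1.0, 0, 0, 0, -1], [0, 0, 1.0, 0, 0, 0, -1], [0, 0, 1.0, 0, 0, 0, -1], [0, 0, 0.8, 0, 0, 0, -1], [0, 0, 0.4, 0, 0, 0, -1], [0, 0, 0.2, 0, 0, 0, -1], [0, 0, 0, 0, 0, 0, -1], [0, 0, -1.5, 0, 0, 0, -1], [0, 0, -1.5, 0, 0, 0, -1]]}}

```text
t: 9.75
position: [0.5503, 0.0378, 0.4049]
tcp_rot: [3.135, -0.003, 0.262]
wrist_force: [1.6, 0.6, 2.9]
gripper_width: 0.001
```

Call:
{"method": "send_rows", "body": {"motion": [[0, 0, -1.5, 0, 0, 0, -1], [0, 0, -0.8, 0, 0, 0, -1], [0, 0, 0, 0, 0, 0, -1], [0, 0, 0, 0, 0, 0, -1], [0, 0, 0, 0, 0, 0, -1], [0, 0, 0, 0, 0, 0, -1], [0, 0, 0, 0, 0, 0, -1], [0, 0, 0, 0, 0, 0, -1], [0, 0, 0, 0, 0, 0, -1], [0, 0, 0, 0, 0, 0, -1]]}}

```text
t: 10.75
position: [0.5498, 0.0379, 0.4244]
tcp_rot: [3.136, 0.001, 0.262]
wrist_force: [0.9, 0.2, 0.2]
gripper_width: 0.0
```

```bash
cat >> h.py <<'E'
def gauge(cam="wrist"):
    im,P,ok=cloud(cam)
    near=ok&(np.hypot(P[...,0]-.594,P[...,1]-.055)<.025)
    b,g,rr=[im[...,i].astype(int) for i in range(3)]
    red=near&(rr>110)&(g<70)&(b<70)
    print(cam,red.sum(),np.median(P[red],axis=0) if red.any() else 0)
    k=ok&(np.hypot(P[...,0]-.551,P[...,1]-.0367)<.04)&(P[...,2]>.2)&(P[...,2]<.246)
    print('knob',P[k].mean(0),np.percentile(P[k][:,2],90))
    return im
E
python3 tip.py; python3 -c "
from h import *
gauge()"
```

```text
10.75 [0.54975978 0.03787288 0.42438833] [3.13623971e+00 9.33455946e-04 2.61663909e-01] tip [0.54984336 0.03693657 0.25139088] [0.1064841  0.04774578 0.93925824] [0.90284554 0.23134877 0.21256126] [ 0.00134341 -0.00537807 -0.00682846]
wrist 286 [0.59235838 0.05520912 0.15976083]
knob [0.56023163 0.03951841 0.23984799] 0.24118025839075755
```

Pin at about 12 mm after three strokes, with no shift. Two more strokes.

Call:
{"method": "send_rows", "body": {"motion": [[0.1, 0, 0.6, 0, 0, 0, -1], [0, 0, 1.0, 0, 0, 0, -1], [0, 0, 1.0, 0, 0, 0, -1], [0, 0, 1.0, 0, 0, 0, -1], [0, 0, 1.0, 0, 0, 0, -1], [0, 0, 0.4, 0, 0, 0, -1], [0, 0, 0.2, 0, 0, 0, -1], [0, 0, 0, 0, 0, 0, -1], [0, 0, -1.5, 0, 0, 0, -1], [0, 0, -1.5, 0, 0, 0, -1]]}}

```text
t: 11.8
position: [0.55, 0.0383, 0.4053]
tcp_rot: [3.133, -0.007, 0.262]
wrist_force: [1.7, -0.3, 2.9]
gripper_width: 0.002
```

Call:
{"method": "send_rows", "body": {"motion": [[0, 0, -1.5, 0, 0, 0, -1], [0, 0, -0.5, 0, 0, 0, -1], [0, 0, 0, 0, 0, 0, -1], [0, 0, 0, 0, 0, 0, -1], [0, 0, 0, 0, 0, 0, -1], [0, 0, 0, 0, 0, 0, -1], [0, 0, 0, 0, 0, 0, -1], [0, 0, 0, 0, 0, 0, -1], [0, 0, 0, 0, 0, 0, -1], [0, 0, 0, 0, 0, 0, -1]]}}

```text
t: 12.8
position: [0.5493, 0.0384, 0.4213]
tcp_rot: [3.134, -0.003, 0.262]
wrist_force: [0.7, -0.4, 0.2]
gripper_width: 0.001
```

```bash
python3 tip.py; python3 -c "
from h import *
gauge()"
```

```text
12.8 [0.54925961 0.03841451 0.4212923 ] [ 3.13416432e+00 -2.92885463e-03  2.62098263e-01] tip [0.55008196 0.03730459 0.24829781] [0.07115871 0.07749947 0.63058532] [ 0.67283032 -0.3984767   0.19428847] [-0.03411706  0.04641863 -0.03349774]
wrist 293 [0.5928235  0.05520547 0.16372886]
knob [0.56062466 0.03952063 0.23977886] 0.24112353933085734
```

Call:
{"method": "send_rows", "body": {"motion": [[0.1, 0.1, 0.5, 0, 0, 0, -1], [0, 0, 1.0, 0, 0, 0, -1], [0, 0, 1.0, 0, 0, 0, -1], [0, 0, 1.0, 0, 0, 0, -1], [0, 0, 0.8, 0, 0, 0, -1], [0, 0, 0.4, 0, 0, 0, -1], [0, 0, 0.2, 0, 0, 0, -1], [0, 0, 0, 0, 0, 0, -1], [0, 0, -1.5, 0, 0, 0, -1], [0, 0, -1.5, 0, 0, 0, -1]]}}

```text
t: 13.85
position: [0.5498, 0.0377, 0.4057]
tcp_rot: [3.131, -0.011, 0.263]
wrist_force: [1.5, -0.5, 2.1]
gripper_width: -0.006
```

Call:
{"method": "send_rows", "body": {"motion": [[0, 0, -1.5, 0, 0, 0, -1], [0, 0, -0.5, 0, 0, 0, -1], [0, 0, 0, 0, 0, 0, -1], [0, 0, 0, 0, 0, 0, -1], [0, 0, 0, 0, 0, 0, -1], [0, 0, 0, 0, 0, 0, -1], [0, 0, 0, 0, 0, 0, -1], [0, 0, 0, 0, 0, 0, -1], [0, 0, 0, 0, 0, 0, -1], [0, 0, 0, 0, 0, 0, -1]]}}

```text
t: 14.85
position: [0.5492, 0.0377, 0.4221]
tcp_rot: [3.133, -0.007, 0.262]
wrist_force: [0.6, 0.6, 0.5]
gripper_width: -0.001
```

```bash
python3 tip.py; python3 -c "
from h import *
gauge()"
```

```text
14.85 [0.54918748 0.03772583 0.42205455] [ 3.13251147 -0.00738633  0.26230253] tip [0.55082892 0.03653987 0.24906641] [ 0.01545539 -0.0174467   0.7066447 ] [0.58525365 0.62676944 0.46409793] [-0.02866407  0.03529498  0.03851505]
wrist 302 [0.59257149 0.0551214  0.16706913]
knob [0.56052263 0.03984915 0.23979137] 0.24113818602327292
```

About 19 mm or fully out. One more stroke for certainty, then retreat.

Call:
{"method": "send_rows", "body": {"motion": [[0, 0, 0.6, 0, 0, 0, -1], [0, 0, 1.0, 0, 0, 0, -1], [0, 0, 1.0, 0, 0, 0, -1], [0, 0, 1.0, 0, 0, 0, -1], [0, 0, 0.8, 0, 0, 0, -1], [0, 0, 0.4, 0, 0, 0, -1], [0, 0, 0.2, 0, 0, 0, -1], [0, 0, 0, 0, 0, 0, -1], [0, 0, -1.5, 0, 0, 0, -1], [0, 0, -1.5, 0, 0, 0, -1]]}}

```text
t: 15.9
position: [0.5483, 0.0378, 0.4057]
tcp_rot: [3.129, -0.016, 0.263]
wrist_force: [0.5, 0.2, 1.4]
gripper_width: -0.007
```

Call:
{"method": "send_rows", "body": {"motion": [[0, 0, -1.5, 0, 0, 0, -1], [0, 0, -2, 0, 0, 0, -1], [0, 0, -2, 0, 0, 0, -1], [0, 0, -2, 0, 0, 0, -1], [0, 0, -1, 0, 0, 0, -1], [0, 0, 0, 0, 0, 0, -1], [0, 0, 0, 0, 0, 0, -1], [0, 0, 0, 0, 0, 0, -1], [0, 0, 0, 0, 0, 0, -1], [0, 0, 0, 0, 0, 0, -1]]}}

```text
t: 16.9
position: [0.5464, 0.0385, 0.4872]
tcp_rot: [3.131, -0.011, 0.263]
wrist_force: [-0.1, 0.6, -0.0]
gripper_width: 0.002
```

```bash
python3 tip.py; python3 -c "
from h import *
im=gauge();a=gauge('scene')
cv2.imwrite('pics/f.png',np.hstack([cv2.resize(im[60:260,220:420],(400,400)),cv2.resize(a[150:250,255:355],(400,400),interpolation=cv2.INTER_CUBIC)]))"
```

```text
16.9 [0.54637522 0.0384516  0.48716638] [ 3.13068175 -0.01071251  0.26273699] tip [0.54865499 0.03711013 0.3141866 ] [0.13846069 0.02172393 7.22122442] [-0.10242089  0.64040323 -0.00241775] [-0.02638375  0.01482058 -0.01542074]
wrist 191 [0.59226041 0.05517167 0.16703672]
knob [0.55294208 0.03757907 0.24009313] 0.24127574153883502
scene 25 [0.58773825 0.05050225 0.16535434]
knob [0.55547589 0.04132788 0.2385659 ] 0.2425792070310096
```

View pics/f.png

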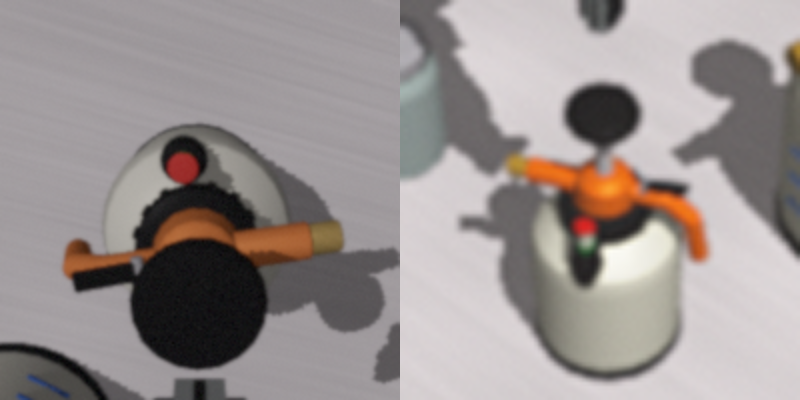

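The right-hand crop shows the red cap at (583,228) with the white stem and green band clear of the boss below it. The knob is up at (602,115), the fingers are well above it, and the pin height didn't change over the last stroke, so it is at its stop.

```bash
python3 -c "
from h import *
print(arm.sign_off())"
```

```text
the job is handed in; nothing more can be done
None
```

I pumped the smaller sprayer, the one with its knob 242 mm up, with six strokes of the shut fingertips. I then backed off to about 72 mm above the knob and handed the job in at about 17 s of robot time. No verdict was reported.

- **Pin:** the red cap's top rose to 0.167 m, where 0.168 m is fully out. It did not change over the last stroke, so it is at its stop. The scene picture also shows the green band clear of the boss.
- **Knob and sprayer:** the knob is back up at about 0.241 m. The sprayer did not visibly move or tilt, though I judged that only from the pin and knob positions in the pictures.
- **Touching:** the highest wrist force I read was about 8 N, and it was about zero at the end. The fingers touched only the knob. I did not re-measure the other things on the shelf.
- **Disagreements:** the scene camera put the pin cap about 2 mm lower than the wrist camera did, from only 25 pixels, which is within its calibration. An early pitch correction had the wrong sign; I fixed it before the second stroke.

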